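# Line up printed gears by size on the kitting strip

### The arm

A 7-joint arm with a two-finger parallel gripper is mounted at the origin on the work surface. World frame = base frame: x ahead of the robot, y to its left, z up, the work surface at z = 0. Lengths are in m, angles in rad, forces in N, time in s.
With the tool pointing down it reaches from about 0.425 to 0.925 m from the base axis. Payload 6.8 kg.
Tool frame: the origin (TCP) lies on the front face of the gripper's body, between the roots of the fingers; the fingertips stand 73 mm ahead of it and the grasp point (between the pads) lies 54 mm ahead of it (env.nose_length is the distance from the TCP to the fingertips, in m); z points along the fingers, y is the direction in which the jaws open and shut (so a half turn about z gives the same grasp; the last joint's range is limited). The gripper opens to 85 mm and grips with 20 to 120 N. Pads are 22 mm wide; open, the fingers measure 114 mm over their backs; the gripper's body (76 mm by 85 mm) begins 54 mm behind the grasp point. The pads swing forward as they close: fully open they stand 13 mm farther back than shut.
Start: joints at [1.175, 0.477, 0.022, 1.555, -0.011, 1.109, -0.083], TCP at [0.192, -0.647, 0.304] pointing down, gripper open.
Joint ranges: [-2.96, 2.96], [-0.34, 2.1], [-1.41, 1.46], [0.24, 2.44], [-1.37, 4.51], [0.17, 1.92], [-2.96, 2.96]. Speed limits (rad/s): [2.39, 2.39, 3.14, 3.14, 3.14, 3.14, 3.14].

### API

Orientations are given as a unit quaternion [w, x, y, z].
In Python, from cell import env, kin, camera, calibration, job gives the robot as it stands. The module is installed in compiled form; this text tells all that it offers. Calls block until the motion is done:
- env.reach(position, orientation): joint-space move of the TCP to a pose.
- env.movel(position, velocity=0.15, rot=None, stop_force=None): straight line of the TCP; rot=None keeps the orientation; velocity is the mean speed in m/s. With stop_force (N) it stops when the force on the tool has changed by that much, and returns True; else False.
- env.goto_joints(angles): joint-space move.
- env.grip(opening, f_grip=None): finger opening in m; f_grip is the grip in N (None keeps the last); returns when the fingers have stopped.
- env.dwell(seconds).
- kin.inverse_kinematics(position, orientation): joint angles nearest the present ones, or None.
- env.get_state(): the state.
- camera(name): name is "scene" or "top" or "wrist"; returns (picture, depth): 480x640x3 uint8, blue, green, red; 480x640 float32, m along the optical axis (not along the pixel's ray), 0 where there is no reading.
- calibration(name): a dict with "fx", "fy", "cx", "cy" (pixels), "rvec" (rotation vector, rad) and "tvec" (3), from world to camera coordinates, as OpenCV has them. Camera axes: x right, y down, z forward; pixel columns grow to the right and rows downward; lengths in m; the calibration is good to about 2 mm. A picture is of the moment at which its call begins: read the wrist's pose just before it. calibration takes no time and is no camera call; for the wrist camera it gives the pose at the moment of the call.
A pose or a line that the arm cannot do raises env.PlanningError and nothing moves.
- job.job_done(): hands the job in, once; it reports no verdict.
The state is a dict: "time": time; "qpos": joint angles; "joint_velocities": joint speeds; "joint_torque": joint torques, N m; "tcp_pos": TCP position; "orientation": TCP orientation; "force": force on the tool from outside, world axes, zero at the start; "torque": the same for the moment, N m; "opening": finger opening in m.
Only numpy, scipy, OpenCV 4.12 (cv2) and the standard library are available. Lean on these libraries where they do the work, as an engineer would, in place of code of your own. Each camera call takes 0.05 s, during which the arm holds its last target.

### The job

Line up the four cream printed gear shafts on the kitting strip in order of gear size, one on each round pad: the smallest gear on the pad next to the upright metal pin, then the next larger, and so on to the largest on the pad farthest from the pin. Stand each gear flat and well centred on its pad with its shaft upright, never letting one fall over, and let go of them all.

Things in the scene. Friction and masses are not known exactly. Their poses are not given: they have to be found in the camera images.
- gear_p: the smallest of four cream printed gears, loose, standing gear down: toothed disc 32 mm across, 12 mm thick, a collar 22 mm across and 4 mm high on it, and a round upright shaft 16 mm in diameter to 60 mm above the underside. The four differ only in the disc: 32, 44, 56, 68 mm across. Grip the shaft from above. Origin: centre of the underside, z up along the shaft.
- gear_r: the second smallest of four cream printed gears, loose, standing gear down: toothed disc 44 mm across, 12 mm thick, a collar 22 mm across and 4 mm high on it, and a round upright shaft 16 mm in diameter to 60 mm above the underside. The four differ only in the disc: 32, 44, 56, 68 mm across. Grip the shaft from above. Origin: centre of the underside, z up along the shaft.
- gear_s: the second largest of four cream printed gears, loose, standing gear down: toothed disc 56 mm across, 12 mm thick, a collar 22 mm across and 4 mm high on it, and a round upright shaft 16 mm in diameter to 60 mm above the underside. The four differ only in the disc: 32, 44, 56, 68 mm across. Grip the shaft from above. Origin: centre of the underside, z up along the shaft.
- gear_q: the largest of four cream printed gears, loose, standing gear down: toothed disc 68 mm across, 12 mm thick, a collar 22 mm across and 4 mm high on it, and a round upright shaft 16 mm in diameter to 60 mm above the underside. The four differ only in the disc: 32, 44, 56, 68 mm across. Grip the shaft from above. Origin: centre of the underside, z up along the shaft.
- pad_a: one of four identical fixed round pads (black rim, grey middle, flat, 72 mm across, 4 mm thick), 78 mm apart in a straight row on a plywood strip 420 x 90 x 12 mm; which one is where in the row changes. Origin: centre of its underside, 12 mm above the table; its top, on which a gear stands, is 16 mm above the table.
- pad_b: one of four identical fixed round pads (black rim, grey middle, flat, 72 mm across, 4 mm thick), 78 mm apart in a straight row on a plywood strip 420 x 90 x 12 mm; which one is where in the row changes. Origin: centre of its underside, 12 mm above the table; its top, on which a gear stands, is 16 mm above the table.
- pad_c: one of four identical fixed round pads (black rim, grey middle, flat, 72 mm across, 4 mm thick), 78 mm apart in a straight row on a plywood strip 420 x 90 x 12 mm; which one is where in the row changes. Origin: centre of its underside, 12 mm above the table; its top, on which a gear stands, is 16 mm above the table.
- pad_d: one of four identical fixed round pads (black rim, grey middle, flat, 72 mm across, 4 mm thick), 78 mm apart in a straight row on a plywood strip 420 x 90 x 12 mm; which one is where in the row changes. Origin: centre of its underside, 12 mm above the table; its top, on which a gear stands, is 16 mm above the table.
- index: marks the row's starting end, fixed on the strip in line with the pads, 62 mm from the nearest pad's centre: a black block 24 mm along the row, 60 mm across, 10 mm high, with an upright metal pin 20 mm in diameter rising to 45 mm above the block's underside. The other end has the same block without a pin. Origin: under the pin, on the block's underside, 12 mm above the table.
Mind the look-alikes: they are no part of the job. Leave any black or green look-alike of the gear_q alone.

How it is judged:
At the end, for the whole second after the job is handed in: Each gear stands upright (within 0.12 rad) and at rest on a pad, its centre within 14 mm of the pad's centre, in order of disc size: the 32 mm gear on the pad nearest the index pin, then 44, 56 and 68 mm, the last on the farthest pad ((horizontal distance between gear_p and pad_a below 0.014 m or horizontal distance between gear_p and pad_b below 0.014 m or horizontal distance between gear_p and pad_c below 0.014 m or horizontal distance between gear_p and pad_d below 0.014 m) and horizontal distance between gear_p and index between 0.032 and 0.092 m and height (world z) of gear_p between 0.012 and 0.021 m and angle between each of gear_p, gear_r, gear_s, gear_q's own z axis and vertical below 0.12 rad and linear speed of each of gear_p, gear_r, gear_s, gear_q below 0.02 m/s and angular speed of each of gear_p, gear_r, gear_s, gear_q below 0.3 rad/s and (horizontal distance between gear_r and pad_a below 0.014 m or horizontal distance between gear_r and pad_b below 0.014 m or horizontal distance between gear_r and pad_c below 0.014 m or horizontal distance between gear_r and pad_d below 0.014 m) and horizontal distance between gear_r and index between 0.11 and 0.17 m and height (world z) of gear_r between 0.012 and 0.021 m and (horizontal distance between gear_s and pad_a below 0.014 m or horizontal distance between gear_s and pad_b below 0.014 m or horizontal distance between gear_s and pad_c below 0.014 m or horizontal distance between gear_s and pad_d below 0.014 m) and horizontal distance between gear_s and index between 0.188 and 0.248 m and height (world z) of gear_s between 0.012 and 0.021 m and (horizontal distance between gear_q and pad_a below 0.014 m or horizontal distance between gear_q and pad_b below 0.014 m or horizontal distance between gear_q and pad_c below 0.014 m or horizontal distance between gear_q and pad_d below 0.014 m) and horizontal distance between gear_q and index between 0.266 and 0.326 m and height (world z) of gear_q between 0.012 and 0.021 m); the robot touches nothing.
It fails at once if the 32 mm gear is tipped over (more than 0.9 rad) (angle between gear_p's own z axis and vertical above 0.9 rad).
It fails at once if the 44 mm gear is tipped over (more than 0.9 rad) (angle between gear_r's own z axis and vertical above 0.9 rad).
It fails at once if the 56 mm gear is tipped over (more than 0.9 rad) (angle between gear_s's own z axis and vertical above 0.9 rad).
It fails at once if the 68 mm gear is tipped over (more than 0.9 rad) (angle between gear_q's own z axis and vertical above 0.9 rad).
It also fails if it takes over 90 s, if anything falls off the work surface, if the arm or the gripper's body presses on something with over 40 N, if the wrist force passes 120 N, or if a joint passes its speed limit or range.

## Working session

There is one attempt and no reset: what is moved stays moved. The work goes in short steps, each a Python script; the robot and the scene stay as the last script left them, time stands still between calls to the robot, and variables do not carry over. Pictures are saved under pics/ and viewed, and the job is handed in when it is done.

```bash
mkdir -p pics; python3 - <<'E'
from cell import env,kin,camera,calibration,job
import cv2,numpy as np
for n in("scene","top"):
    im,d=camera(n); cv2.imwrite(f"pics/{n}0.png",im); np.save(f"pics/{n}0.npy",d)
    print(n,calibration(n))
s=env.get_state();print(s['time'],s['orientation'],s['opening'],env.nose_length)
E
```

```text
scene {'fx': 538.7366480719106, 'fy': 538.7366480719106, 'cx': 308.7320876551957, 'cy': 243.0834308972197, 'rvec': array([ 0.76782953,  2.4346079 , -1.30172943]), 'tvec': array([ 0.40824961, -0.12929018,  1.21125569])}
top {'fx': 598.69123559655, 'fy': 598.69123559655, 'cx': 311.9998631857909, 'cy': 253.08935573630217, 'rvec': array([ 2.19332412, -2.14601055,  0.07730163]), 'tvec': array([-0.00220645,  0.48180393,  1.16942695])}
0.1 [-7.90373750e-04  9.89663859e-01  1.43404289e-01 -1.75218197e-04] 0.08539612856022909 0.0726
```

View pics/scene0.png

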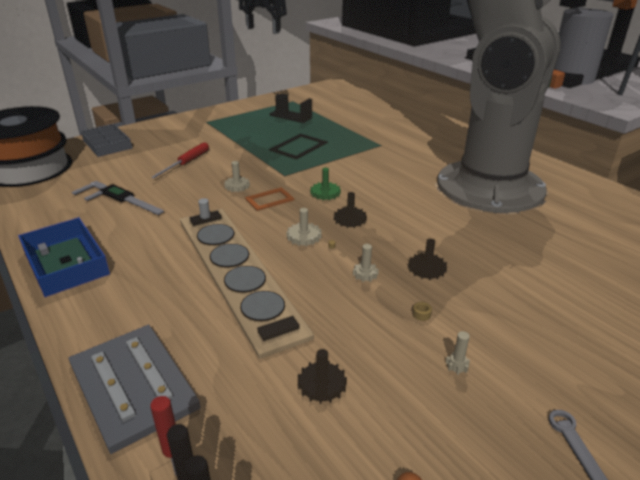

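View pics/top0.png

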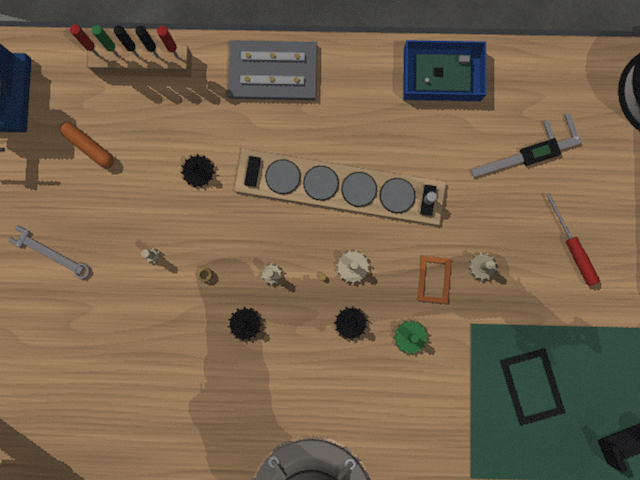

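The top view shows the strip with its pin at about (431,199) and the pads at (397,195), (359,189), (321,183) and (283,177). The cream gears are at about (150,255), (272,274), (353,267) and (484,266). Next I'll measure these from the depth.

```bash
cat > h.py <<'E'
from cell import env,kin,camera,calibration,job
import cv2,numpy as np
def cloud(d,c):
    R=cv2.Rodrigues(c['rvec'])[0]; v,u=np.indices(d.shape)
    P=np.stack([(u-c['cx'])/c['fx']*d,(v-c['cy'])/c['fy']*d,d],-1)
    return (P-c['tvec'])@R
def proj(p,c): return cv2.projectPoints(np.array(p,float).reshape(-1,1,3),c['rvec'],c['tvec'],np.array([[c['fx'],0,c['cx']],[0,c['fy'],c['cy']],[0,0,1.]]),None)[0][:,0]
E
python3 - <<'E'
from h import *
im=cv2.imread("pics/top0.png");d=np.load("pics/top0.npy");c=calibration("top")
P=cloud(d,c)
for n,(u,v) in dict(g1=(150,255),g2=(272,274),g3=(353,267),g4=(484,266)).items():
    B=P[v-28:v+29,u-28:u+29].reshape(-1,3); px=im[v-28:v+29,u-28:u+29].reshape(-1,3)
    s=B[(B[:,2]>.045)&(B[:,2]<.08)]
    disc=B[(B[:,2]>.007)&(B[:,2]<.016)]
    print(n,'shaft',len(s),s.mean(0).round(4) if len(s) else 0,s[:,2].max() if len(s) else 0,'disc',len(disc),np.ptp(disc,0).round(4),((disc.max(0)+disc.min(0))/2).round(4))
    t=cv2.minEnclosingCircle(disc[:,:2].astype(np.float32)); print(t)
    print(' table z',np.median(B[:,2]))
for u,v in [(283,177),(321,183),(359,189),(397,195)]:
    print('pad',P[v-4:v+5,u-4:u+5].reshape(-1,3).mean(0).round(4))
B=P[185:215,415:450].reshape(-1,3);s=B[B[:,2]>.045];print('pin',len(s),s.mean(0))
# pads by colour ellipse
cv2.imwrite("pics/cropstrip.png",cv2.resize(im[140:235,225:455],None,fx=3.4,fy=3.4,interpolation=2))
cv2.imwrite("pics/cropgears.png",np.hstack([cv2.resize(im[v-30:v+30,u-30:u+30],(200,200),interpolation=2) for u,v in [(150,255),(272,274),(353,267),(484,266)]]))
E
```

```text
g1 shaft 68 [0.4703 0.3294 0.0584] 0.0655626329841621 disc 74 [0.1136 0.1052 0.0087] [0.4725 0.3315 0.0115]
((0.47745949029922485, 0.32960718870162964), 0.06894761323928833)
 table z 0.0010307630067038097
g2 shaft 58 [0.4384 0.0902 0.0597] 0.06558059866907326 disc 194 [0.1104 0.1083 0.009 ] [0.4383 0.0864 0.0115]
((0.43420130014419556, 0.08158466964960098), 0.061727166175842285)
 table z 0.001089877383281626
g3 shaft 58 [ 0.4566 -0.0716  0.0598] 0.06504112386382979 disc 622 [0.0952 0.1064 0.009 ] [ 0.4512 -0.0717  0.0115]
((0.4409562945365906, -0.07367543876171112), 0.058120548725128174)
 table z 0.0016974047804209494
g4 shaft 68 [ 0.4624 -0.3295  0.0585] 0.06491738728128023 disc 385 [0.0894 0.1115 0.0089] [ 0.4548 -0.3358  0.0115]
((0.45741981267929077, -0.33878928422927856), 0.06765885651111603)
 table z 0.0011558162926512332
pad [0.6349 0.0703 0.0172]
pad [ 0.6242 -0.0066  0.0168]
pad [ 0.6135 -0.0833  0.0168]
pad [ 0.6001 -0.1579  0.0313]
pin 98 [ 0.58151226 -0.20848324  0.1149664 ]
```

```bash
python3 -c "
import cv2;import numpy as np
a=cv2.imread('pics/cropstrip.png');b=cv2.imread('pics/cropgears.png');b=cv2.resize(b,(a.shape[1],int(200*a.shape[1]/800)));cv2.imwrite('pics/crops.png',np.vstack([a,b]))"
```

```text
(no output)
```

View pics/crops.png

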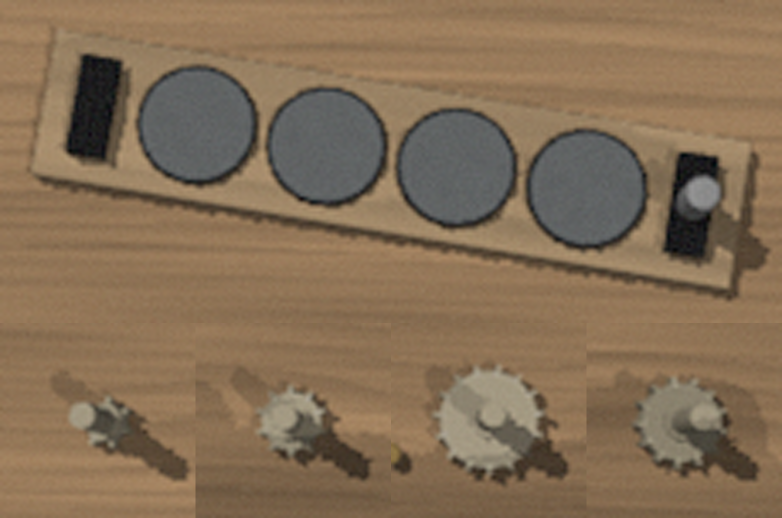

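```bash
cat >> h.py <<'E'
def ray(u,v,z,c):
    R=cv2.Rodrigues(c['rvec'])[0];o=-R.T@c['tvec'];d=R.T@np.array([(u-c['cx'])/c['fx'],(v-c['cy'])/c['fy'],1]);return (o+d*(z-o[2])/d[2])[:2]
c=calibration("top")
G={n:ray((x+.5)/3.26-.5+u0,(y+.5)/3.26-.5+v0,.06,c) for n,x,y,u0,v0 in [('p',82,92,120,225),('r',89.5,92,242,244),('q',102,92,323,237),('s',117.5,93,454,236)]}
pp=np.array([ray((x+.5)/3.4-.5+225,(y+.5)/3.4-.5+140,.016,c) for x,y in [(587,188),(457,168),(327,146),(198,125)]])
_m=pp.mean(0);_d=np.linalg.svd(pp-_m)[2][0]; _d*=np.sign(_d@(pp[3]-pp[0]))
PAD=dict(zip('prsq',[_m+_d*.078*k for k in(-1.5,-.5,.5,1.5)]))
perp=np.array([_d[1],-_d[0]])
def quat(s=1):
    px,py=s*perp; a=np.arctan2(px,-py)/2
    return np.array([0,np.cos(a),np.sin(a),0])
E
python3 - <<'E'
from h import *
print(G);print(pp);print(PAD)
for s in(1,-1):
    print(s,quat(s))
    for k in 'prsq':
        for xy in(G[k],PAD[k]):
            for z in(.1,.22):
                q=kin.inverse_kinematics([*xy,z],quat(s)); print(k,z,None if q is None else np.round(q,2))
im=cv2.imread("pics/scene0.png");cs=calibration("scene")
for k in 'prsq':
    for p in ([*G[k],.06],[*G[k],0],[*PAD[k],.016]):
        u,v=proj([p],cs)[0]; cv2.circle(im,(int(u*1),int(v*1)),1,(0,0,255),-1)
cv2.imwrite("pics/chk.png",cv2.resize(im[140:390,170:490],(800,625)[:2] if 0 else (768,600)))
E
```

```text
{'p': array([0.47193077, 0.33039253]), 'r': array([0.44042423, 0.08916528]), 'q': array([ 0.45737737, -0.07325806]), 's': array([ 0.46426884, -0.33241529])}
[[ 0.60303521 -0.16034564]
 [ 0.61350367 -0.08342944]
 [ 0.62521238 -0.00621165]
 [ 0.63637371  0.07068659]]
{'p': array([ 0.60273728, -0.16061347]), 'r': array([ 0.61393326, -0.08342118]), 's': array([ 0.62512923, -0.00622889]), 'q': array([0.63632521, 0.07096341])}
1 [0.         0.75615413 0.65439356 0.        ]
p 0.1 [-0.22  0.68 -0.66  1.9   0.59  0.76 -1.36]
p 0.22 [-0.12  0.53 -0.8   1.83  0.46  0.97 -1.25]
p 0.1 [ 0.49  0.68 -0.45  1.8   0.41  0.76 -0.32]
p 0.22 [ 0.52  0.53 -0.49  1.73  0.29  0.95 -0.23]
r 0.1 [ 0.26  0.55 -0.73  2.19  0.64  0.62 -1.07]
r 0.22 [ 0.52  0.38 -1.    2.11  0.42  0.87 -0.88]
r 0.1 [ 0.4   0.69 -0.51  1.8   0.46  0.77 -0.49]
r 0.22 [ 0.44  0.53 -0.54  1.74  0.33  0.96 -0.38]
s 0.1 [ 0.74  0.6  -0.29  1.93  0.27  0.65  0.13]
s 0.22 [ 0.78  0.43 -0.34  1.87  0.18  0.88  0.21]
s 0.1 [ 0.26  0.69 -0.49  1.79  0.45  0.77 -0.6 ]
s 0.22 [ 0.34  0.55 -0.59  1.73  0.36  0.97 -0.53]
q 0.1 [ 0.38  0.49 -0
[... 341 characters left out ...]
[-0.02  0.66  0.25  1.84 -0.24  0.68 -2.92]
p 0.22 [-0.61  0.89  1.27  1.81 -0.93  1.19 -2.33]
r 0.1 [ 0.59  0.8  -1.19  2.18  1.    0.91  1.77]
r 0.22 [-1.3   0.49  1.25  2.21 -0.62  0.87 -2.95]
r 0.1 [-0.72  1.14  1.26  1.88 -1.22  1.16 -2.27]
r 0.22 [-0.74  0.88  1.27  1.82 -0.92  1.18 -2.45]
s 0.1 [ 0.28  0.6   0.3   1.97 -0.29  0.62 -2.51]
s 0.22 [ 0.28  0.41  0.29  1.9  -0.15  0.85 -2.63]
s 0.1 [ 0.68  1.02 -1.2   1.76  1.05  1.15  2.14]
s 0.22 [ 0.69  0.8  -1.19  1.7   0.79  1.21  2.29]
q 0.1 [-0.84  0.98  1.26  2.25 -1.24  0.99 -2.07]
q 0.22 [-0.94  0.57  1.29  2.18 -0.71  0.92 -2.5 ]
q 0.1 [ 0.55  1.04 -1.2   1.73  1.05  1.17  2.03]
q 0.22 [ 0.55  0.83 -1.19  1.66  0.81  1.23  2.17]
```

View pics/chk.png

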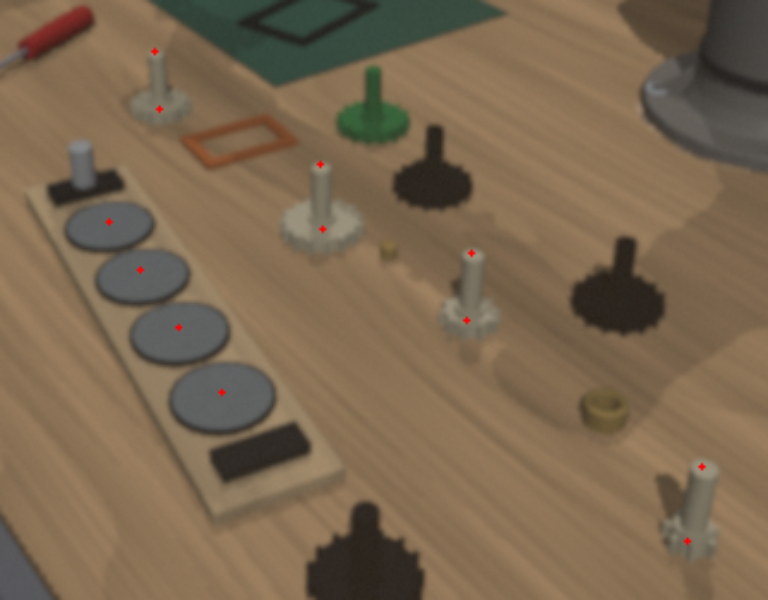

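The red marks projected into the scene view land on every shaft top and pad centre, so both cameras agree. The sizes from left to right in the top view are 32, 44, 68 and 56 mm. I'll start with gear_s, with a wrist-camera check at hover.

```bash
cat >> h.py <<'E'
Q=quat(1)
def hover(k,z=.22):
    env.reach([*G[k],z],Q)
def wpic(name):
    cw=calibration("wrist"); im,d=camera("wrist"); cv2.imwrite(f"pics/{name}.png",im); return im,d,cw
E
python3 - <<'E'
from h import *
hover('s'); env.grip(.05)
im,d,cw=wpic('ws')
print(proj([[*G['s'],.06],[*G['s'],.0]],cw)); s=env.get_state();print(s['time'],s['tcp_pos'],s['opening'])
E
```

```text
[[315.80667019 243.77798484]
 [315.85161675 221.32500495]]
2.1583 [ 0.46425955 -0.33248467  0.22000804] 0.05027437603152054
```

View pics/ws.png

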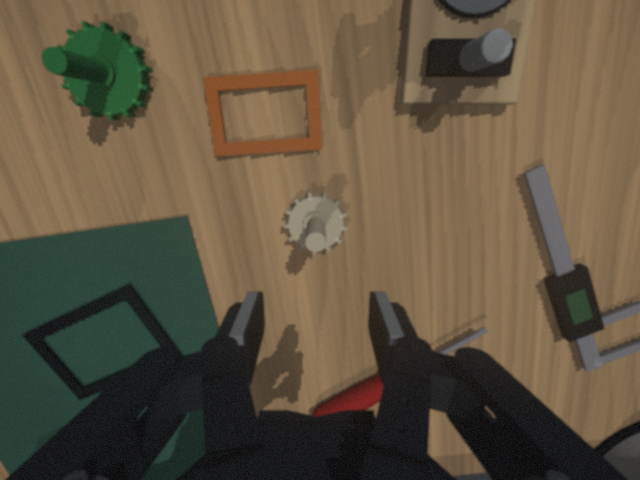

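The wrist view shows the shaft top at (315,240) against a predicted (316,244), about 2 mm off. That is good enough to pick up gear_s and place it.

```bash
cat >> h.py <<'E'
ZT=.100
def pick(k):
    env.movel([*G[k],ZT],velocity=.12)
    env.grip(.008,f_grip=40)
    o=env.get_state()['opening']
    env.movel([*G[k],.22],velocity=.2)
    print('picked',k,o,env.get_state()['opening'],env.get_state()['time'])
def place(k):
    p=PAD[k]
    env.reach([*p,.22],Q)
    env.movel([*p,ZT+.022],velocity=.15)
    h=env.movel([*p,ZT+.012],velocity=.02,stop_force=5)
    s=env.get_state(); print('contact',h,s['tcp_pos'].round(4) if hasattr(s['tcp_pos'],'round') else s['tcp_pos'],np.round(s['force'],1),s['opening'])
def release(k):
    env.grip(.045); env.movel([*PAD[k],.22],velocity=.2); print(env.get_state()['time'])
E
python3 - <<'E'
from h import *
pick('s'); place('s')
E
```

```text
picked s 0.014930118685689235 0.014774003963856253 4.4583
contact True [ 0.6258 -0.0062  0.1166] [-1.5 -0.7  5.8] 0.014666590554866658
```

```bash
python3 - <<'E'
from h import *
release('s')
im,_,cw=wpic('ws2'); im2,_=camera("scene"); cv2.imwrite("pics/sc2.png",im2)
for p in ([*PAD['s'],.076],[*PAD['s'],.016]): 
    u,v=proj([p],cw)[0]; print(u,v); cv2.circle(im,(int(u),int(v)),2,(0,0,255),-1)
cv2.imwrite("pics/c2.png",np.hstack([im[100:400,140:540],im2[180:380,150:350].repeat(1,0) if 0 else cv2.resize(im2[180:380,150:350],(300,300))]))
E
```

```text
8.0833
316.85243400033596 251.87447508065887
316.78124221591975 226.49215405582737
```

View pics/c2.png

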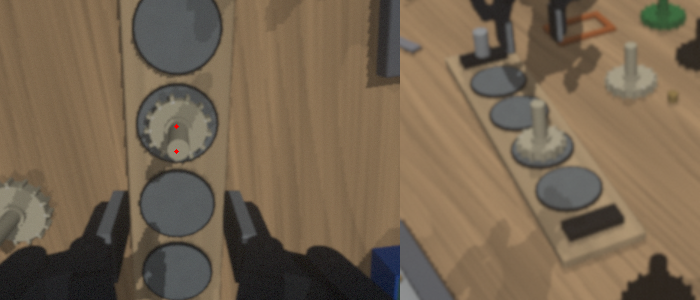

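gear_s stands upright and centred on the third pad from the pin (both marks on the gear axis at crop (177,150) and (177,126)). Next is gear_q.

```bash
cat > go.py <<'E'
from h import *
import sys
ims=[]
for k in sys.argv[1]:
    hover(k); env.grip(.05)
    a,_,cw=wpic('w1'+k)
    for z in(.06,.012):
        u,v=proj([[*G[k],z]],cw)[0]; cv2.circle(a,(int(u),int(v)),2,(0,0,255),-1)
    pick(k); place(k); release(k)
    b,_,cw=wpic('w2'+k)
    for z in(.076,.016):
        u,v=proj([[*PAD[k],z]],cw)[0]; cv2.circle(b,(int(u),int(v)),2,(0,0,255),-1)
    ims.append(np.hstack([a[100:380,120:520],b[100:380,120:520]]))
cv2.imwrite(f"pics/go_{sys.argv[1]}.png",np.vstack(ims))
E
python3 go.py q
```

```text
picked q 0.015221722230841178 0.014774385086040039 11.5167
contact True [0.637  0.0711 0.1166] [-1.5 -0.3  5.8] 0.014672173186726742
14.7
```

View pics/go_q.png

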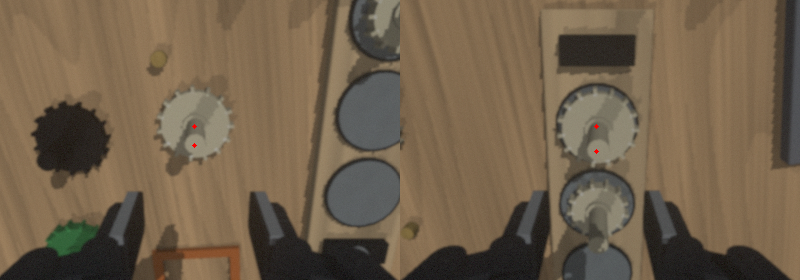

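gear_q is centred on the farthest pad, next to the block without a pin. Next are gear_r and gear_p.

```bash
python3 go.py r && python3 - <<'E'
from h import *
hover('p'); env.grip(.05); a,_,cw=wpic('w1p')
for z in(.06,.012):
    u,v=proj([[*G['p'],z]],cw)[0]; cv2.circle(a,(int(u),int(v)),2,(0,0,255),-1)
b=cv2.imread("pics/go_r.png"); cv2.imwrite("pics/rp.png",np.vstack([b,np.hstack([a[100:380,120:520]]*2)]))
E
```

```text
picked r 0.014763502677615108 0.014673797054636275 18.1333
contact True [ 0.6145 -0.0835  0.1165] [-2.  -0.2  6.5] 0.014671810705050688
21.3667
```

View pics/rp.png

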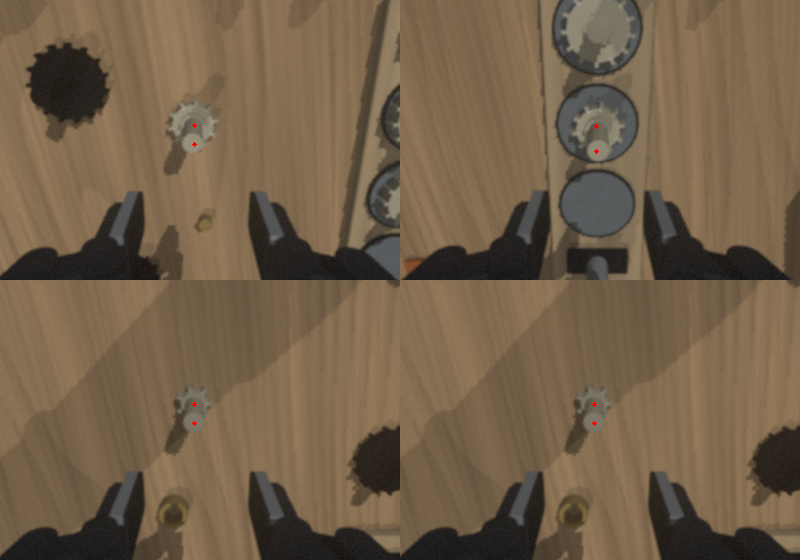

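gear_r is centred on the second pad, and the marks for gear_p match its shaft. Placing gear_p now.

```bash
python3 go.py p && python3 - <<'E'
from h import *
env.movel([.5,-.3,.3],velocity=.3)
t,_=camera("top"); im2,_=camera("scene"); c=calibration("top")
for k in 'prsq':
    for z in(.076,.016):
        u,v=proj([[*PAD[k],z]],c)[0]; cv2.circle(t,(int(u+.5),int(v+.5)),0,(0,0,255),-1)
a=cv2.imread("pics/go_p.png")[:, 400:]
cv2.imwrite("pics/fin.png",np.vstack([cv2.resize(t[140:235,225:455],(800,330)),np.hstack([cv2.resize(a,(386,270)),cv2.resize(im2[180:370,150:441],(414,270))])]))
print(env.get_state()['time'])
E
```

```text
picked p 0.01496658953509427 0.015081036360150585 26.1167
contact True [ 0.6033 -0.1608  0.1162] [-0.6 -0.7  6.2] 0.015073453821329482
30.2333
31.1667
```

View pics/fin.png

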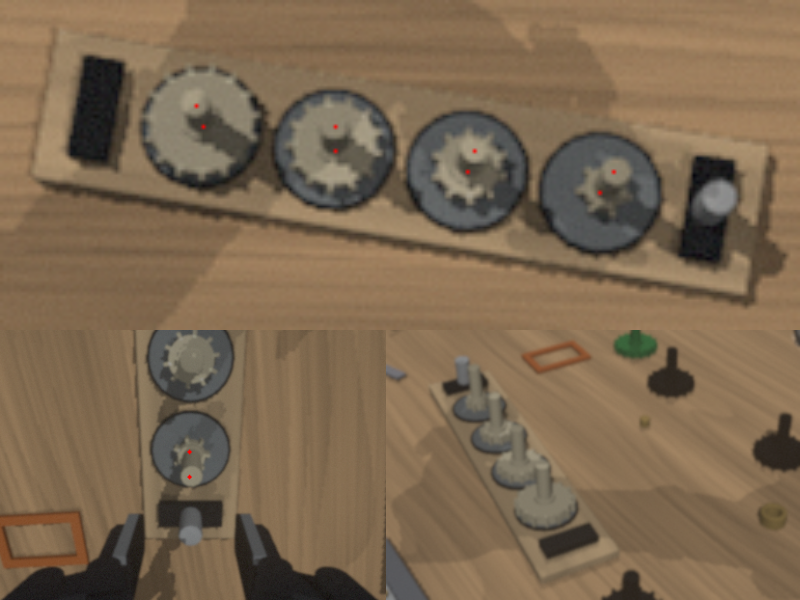

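All four gears stand upright and centred, smallest at the pin to largest at the far end, and the arm is clear of them.

```bash
python3 -c "
from cell import *
job.job_done()"
```

```text
the job is handed in; nothing more can be done
```

I placed all four cream gears on the strip in order of size: 32, 44, 56 and 68 mm, running from the pad next to the pin to the farthest pad. I handed the job in soon after 31 s on the robot's clock, well inside the 90 s limit.

- **Positions:** each pad contact came within about 1 mm of the expected height. In the final top, wrist and scene pictures all four gears stand upright. Each is within a few millimetres of its pad's centre, against the 14 mm allowed.
- **Robot:** the gripper had let go of every gear and was clear of everything when I handed in.
- **Look-alikes:** I did not touch the black or green gears.

No check failed. The largest disagreement was about 2 mm, between gear_s's predicted and seen shaft position in the wrist camera before I picked it up. The hand-in call gives no verdict, so I only have my own checks to go on.

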